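# Release the ratchet of a marking jig and lock its carriage at the load position

## Task

The carriage of the marking jig is held at its print position by the ratchet: press down the red thumb roll to ease the loaded pawl out of the toothed wheel without forcing it against its stop, hold it clear while the spring drum turns back by itself and runs the carriage away, then let the pawl drop so that it locks the carriage with the red pointer over the green load zone. Then prove that the lock holds by a gentle push of about 10 N on the carriage's black knob, in the direction in which the drum drives it. Press neither the pawl nor the carriage with more than 15 N, touch neither the drum nor, while the pawl is lifted, the carriage, and leave the bottle, the screwdriver and the tray where they are.

Things in the scene. Friction and masses are not known exactly. Their poses are not given: they have to be found in the camera images.
- jig: Black slide jig, fixed to the bench: base plate 300 (x) x 500 (y) x 18 mm, two steel guide rods along y, a print-head column (370 mm high) at its rear left corner (x=125, y=220 mm), the ratchet unit front right. Origin: centre of the plate's underside; x points away from the operator, y along the rods, z up. 'In the jig' below means this frame.
- drum: Spring drum: blue barrel 72 mm across, steel ratchet wheel (16 teeth, 96 mm over the tips, 12 mm wide) and brass pinion on one shaft along the jig's x. Origin on the axis at (0, -100, 76) mm in the jig; the wheel's mid-plane is 84 mm in front of it. Its spring turns its top towards -y and drives the carriage to +y; a damper holds that to 12-18 mm/s. One tooth is 11.8 mm of carriage travel.
- pawl: Yellow steel rocker on a pin along the jig's x. Origin at the pin, (-84, -164, 129) mm in the jig; nose 64 mm to +y, on top of the ratchet wheel; red thumb roll 60 mm to -y. Pressing the roll down lifts the nose: 6 to 9 N to slip it from the loaded tooth, 3 to 4.5 N once clear. Roll travel from rest: clear of the teeth after 7.8 mm, hard stop at 9.7 mm. Let go, it drops and the next tooth catches.
- thumb_roll (a point): Top of the red thumb roll at the pawl's outer end: a roll 16 mm in diameter and 26 mm long, lying along the jig's x; its top is about 139 mm above the bench at rest. Free space all round it; the pivot post stands 50 mm to +y of it.
- pawl_nose (a point): Lower tip of the pawl's nose. In the jig its height is 116 mm when the pawl lies in a tooth gap, 124 mm on a tooth tip, 126.5 mm at the stop.
- carriage: Aluminium carriage on the rods, 130 (x) x 80 (y) x 30 mm, with a white tube in a black nest and a black push knob on top; slides along the jig's y only, 138 mm of travel, driven to +y by the drum through a rack. Origin level with the jig's, x the same as the jig's; its y is that of the pointer. When locked it stands rigid.
- push_knob (a point): Middle of the carriage's upright black knob: 26 mm diameter, 40 mm high, from 96 to 136 mm above the bench. Push its -y side towards +y of the jig.
- pointer (a point): Tip of the red pointer on the carriage's rear side, 72 mm above the bench, just over the scale bar; it moves with the carriage.
- load_zone: Green clip on the aluminium scale bar at the rear of the jig: the load zone, 30 mm long along the jig's y, 26 mm wide, 3 mm thick. Origin at the centre of its underside; axes as the jig's.
- ink_bottle: Bystander: white bottle, 56 mm diameter, 115 mm high, on the bench right of the jig. Origin: centre of its underside.
- screwdriver: Bystander: screwdriver 150 mm long, lying on the front left of the jig's base plate. Origin: centre of its underside.
- parts_tray: Bystander: blue tray 160 x 110 x 35 mm, on the bench left of the jig. Origin: centre of its underside.

How it is judged:
On the way, in this order (a step that is already met when the one before it is completed fails the run):
1. the pawl is lifted clear of the toothed wheel and held clear for half a second (z of pawl_nose in the frame of jig above 0.1243 m and contact force between pawl and drum below 0.3 N), for 0.5 s.
2. the pawl, let go, has dropped into a tooth gap and holds the carriage still with the pointer over the load zone (y of pointer in the frame of load_zone between -0.016 and 0.016 m and z of pawl_nose in the frame of jig below 0.119 m and linear speed of carriage below 0.004 m/s and contact force between the fingers and pawl below 0.5 N and contact force between pawl and drum above 2 N), for 0.3 s.
3. the lock is proved: the carriage is pushed with more than 7 N and stays locked in the zone (y of pointer in the frame of load_zone between -0.016 and 0.016 m and z of pawl_nose in the frame of jig below 0.119 m and contact force between the fingers and carriage above 7 N), for 0.3 s.
At the end, for the whole second after the job is handed in: The pointer stands over the green zone (within 16 mm of its centre along the scale), the pawl lies in a tooth gap (nose less than 119 mm above the jig's underside) and carries the drum's load (more than 2 N), and the carriage is at rest (y of pointer in the frame of load_zone between -0.016 and 0.016 m and z of pawl_nose in the frame of jig below 0.119 m and linear speed of carriage below 0.004 m/s and contact force between pawl and drum above 2 N); the robot touches nothing.
It fails at once if the pawl is loaded by the fingers with more than 15 N (contact force between the fingers and pawl above 15 N).
It fails at once if the carriage is pushed with more than 15 N (contact force between the fingers and carriage above 15 N).
It fails at once if the robot touches the drum (contact force between the fingers and drum above 1 N).
It fails at once if the robot touches the carriage while the pawl is lifted (contact force between the fingers and carriage above 1 N and z of pawl_nose in the frame of jig above 0.122 m).
It fails at once if a bystander (bottle, screwdriver or tray) is moved more than 20 mm (distance of any of ink_bottle, screwdriver, parts_tray from where it was at the start of the episode above 0.02 m).
It also fails if it takes over 72 s, if anything falls off the work surface, if the arm or the gripper's body presses on something with over 40 N, if the wrist force passes 120 N, or if a joint passes its speed limit or range.

## Robot

A 6-joint arm with a two-finger parallel gripper is mounted at the origin on the work surface. World frame = base frame: x ahead of the robot, y to its left, z up, the work surface at z = 0. Lengths are in m, angles in rad, forces in N, time in s.
With the tool pointing down it reaches from about 0.375 to 0.75 m from the base axis. Payload 9 kg.
Tool frame: the origin (TCP) lies between the finger pads; the fingertips stand 8 mm ahead of it and the grasp point (between the pads) lies 11 mm behind it; z points along the fingers, y is the line along which they close (so a half turn about z gives the same grasp; the last joint's range is limited). The gripper opens to 85 mm and grips with 20 to 120 N. Pads are 22 mm wide; open, the fingers measure 114 mm over their backs; the gripper's body (76 mm by 85 mm) begins 54 mm behind the grasp point. The pads swing forward as they close: fully open they stand 13 mm farther back than shut.
Start: joints at [-1.507, 0.104, 0.097, 1.564, 0, 1.353], TCP at [0.167, -0.576, 0.239] pointing down, gripper open.
Joint ranges: [-2.99, 2.99], [-0.84, 1.86], [-1.1, 1.16], [-1.84, 2.11], [-1.51, 1.56], [-3.14, 3.14]. Speed limits (rad/s): [2.22, 2.22, 2.57, 3.14, 3.14, 3.14].

## Interface

Orientations are given as a unit quaternion [x, y, z, w].
In Python, from plant import r gives the robot as it stands.
- The arm moves only by the tool play_rows, never from a script. Its argument "targets" is a list of rows, each a list of 6 numbers: the shift along the tool's x, y, z in cm, then the turn, a rotation vector about the tool's x, y, z in rad. In form: [[tx, ty, tz, ax, ay, az], ...]. A call has 1 to 8 rows; each row shifts and turns the commanded pose from where the row before left it, along the tool's axes as they then stand; what a row does not reach is not made up. A row lasts 1/8 s, in which the tool goes at most 62.5 mm and 10.7 degrees, less where a joint would pass 70% of its speed; a pose out of reach is approached as far as the arm can. A call is refused whole if a number of a shift passes 6.25 or a number of a turn 0.188, either way. A call with a gripper value outside its range is refused whole. "grip" is the opening, from 0 (shut) to 1 (fully open), set as the call begins (left out, the last holds). The fingers move at their own pace and stop on an object; "squeeze" is the grip in N (left out, the last holds). Time passes only in rows, so rows that do not move let the fingers close. It gives the time, the measured TCP pose, the force, the opening and the grip force at its end, in the units of the state.
- r.state(): the state, without advancing time (a new reading comes with each control period).
- r.read_camera(name): name is "scene" or "top"; returns a dict with "frame" (400x640x3 uint8, red, green, blue), "depth" (400x640 float32, m along the optical axis (not along the pixel's ray), 0 where there is no reading), "fx", "fy", "cx", "cy" (pixels), "R" (3x3) and "t" (3): a world point X has camera coordinates R X + t. Camera axes: x right, y down, z forward; pixel columns grow to the right and rows downward; lengths in m; the calibration is good to about 2 mm. A picture is of the moment at which its call begins.
- r.hand_in(): hands the job in; it is judged then, once.
The state is a dict: "time_s": time; "joints": joint angles; "joint_velocities": joint speeds; "tau": joint torques, N m; "tool_pos": TCP position; "ee_rot": TCP orientation; "ft_force": force on the tool from outside, world axes, zero at the start; "wrist_torque": the same for the moment, N m; "finger_gap": opening from 0.0 (shut) to 1.0 (fully open); "gripper_force": force on a finger pad.
Only numpy, scipy, OpenCV 4.12 (cv2) and the standard library are available. Lean on these libraries where they do the work, as an engineer would, in place of code of your own. Each camera call takes 0.05 s, during which the arm holds its last target. There are 200 camera calls.

## Working session

There is one attempt and no reset: what is moved stays moved. The work goes in short steps, Python scripts to look and compute and a tool call to move; the robot and the scene stay as the last step left them, time stands still between calls to the robot, and variables do not carry over. Pictures are saved under pics/ and viewed, at most 10 in all, crops included, and the job is handed in when it is done.

Besides the shell and the picture viewer there is one more tool, called after ">>>" as name([rows], argument=value, ...), one row to a line, values as JSON. play_rows: Moves the arm, as the interface text tells. Its arguments: {"type":"object","properties":{"targets":{"type":"array","items":{"type":"array","items":{"type":"number"}}},"grip":{"type":"number"},"squeeze":{"type":"number"}},"required":["targets"]}

```bash
ls; mkdir -p pics; cat > h.py <<'E'
import numpy as np, cv2
from plant import r
def cam(n):
    c=r.read_camera(n); c['R']=np.array(c['R']);c['t']=np.array(c['t']); return c
def pt(c,u,v,d=None):
    d=c['depth'][int(v),int(u)] if d is None else d
    p=np.array([(u-c['cx'])/c['fx'],(v-c['cy'])/c['fy'],1])*d
    return c['R'].T@(p-c['t'])
def cloud(c):
    v,u=np.mgrid[:400,:640]; d=c['depth']
    p=np.stack([(u-c['cx'])/c['fx']*d,(v-c['cy'])/c['fy']*d,d],-1)
    return (p-c['t'])@c['R']
def plane(c,u,v,z):
    ray=c['R'].T@np.array([(u-c['cx'])/c['fx'],(v-c['cy'])/c['fy'],1]); o=-c['R'].T@c['t']
    return o+ray*(z-o[2])/ray[2]
def save(c,n): cv2.imwrite(n,cv2.cvtColor(c['frame'],cv2.COLOR_RGB2BGR))
E
python3 - <<'E'
from h import *
a=cam('scene');b=cam('top');save(a,'pics/s0.png');save(b,'pics/t0.png')
for c in(a,b): print(c['fx'],c['cx'],c['cy'],(-c['R'].T@c['t']).round(3),c['R'].round(3).tolist())
s=r.state();print({k:np.round(v,3) for k,v in s.items()})
E
```

```text
pics
380.353182105697 311.9095219452304 197.00422494055425 [1.103 0.101 0.826] [[-0.056, 0.998, -0.003], [0.798, 0.043, -0.602], [-0.6, -0.036, -0.799]]
481.37425651220536 317.50500881041404 194.99966795957863 [0.335 0.079 1.351] [[-0.028, -1.0, -0.0], [-0.98, 0.027, -0.197], [0.197, -0.005, -0.98]]
{'time_s': np.float64(0.1), 'joints': array([-1.507,  0.105,  0.097,  1.564,  0.   ,  1.353]), 'joint_velocities': array([ 0.001, -0.001,  0.002, -0.   , -0.002,  0.001]), 'tau': array([ 7.0000e-03, -5.5821e+01,  5.0472e+01,  1.3000e-02, -0.0000e+00,
       -0.0000e+00]), 'tool_pos': array([ 0.167, -0.576,  0.239]), 'ee_rot': array([ 0.99 ,  0.14 ,  0.   , -0.001]), 'ft_force': array([ 0.159,  0.594, -0.291]), 'wrist_torque': array([ 0.043, -0.035,  0.014]), 'gripper_force': np.float64(0.0), 'finger_gap': np.float64(1.0)}
```

View pics/s0.png

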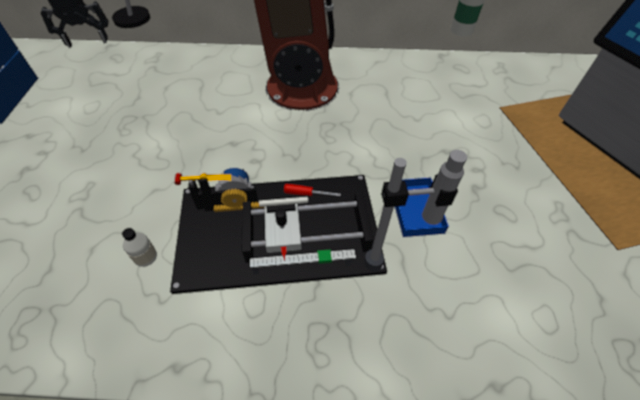

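View pics/t0.png

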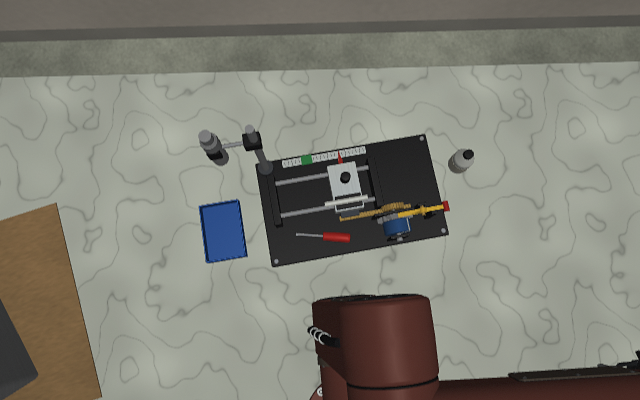

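The scene view shows the roll at about (178,179), the pointer at (284,252), the green clip at (324,256) and the knob at (281,217). In the top view they are at (446,206), (340,158), (307,159) and (345,177). The drum and wheel are at (397,220). Next I'll measure these points.

```bash
cat >> h.py <<'E'
def blobs(c,col):
    f=cv2.cvtColor(c['frame'],cv2.COLOR_RGB2HSV); H,S,V=f[...,0],f[...,1],f[...,2]
    if col=='red': m=((H<8)|(H>172))&(S>170)&(V>90)
    if col=='green': m=(abs(H.astype(int)-65)<18)&(S>130)&(V>60)
    if col=='yellow': m=(abs(H.astype(int)-25)<5)&(S>190)&(V>150)
    n,l,st,ce=cv2.connectedComponentsWithStats(m.astype(np.uint8))
    return [(l==i,st[i],ce[i]) for i in range(1,n) if st[i][4]>4]
E
python3 - <<'E'
from h import *
a=cam('scene');b=cam('top')
for n,c in(('scene',a),('top',b)):
    P=cloud(c)
    for col in('red','green','yellow'):
        for m,st,ce in blobs(c,col):
            q=P[m&(c['depth']>0)]
            print(n,col,st.tolist(),ce.round(1),np.median(q,0).round(4),q.min(0).round(3),q.max(0).round(3))
# plate: dark pixels at height 18mm
P=cloud(b); V=b['frame'].max(-1)
m=(abs(P[...,2]-.018)<.006)&(V<60)&(P[...,0]>.25)&(P[...,0]<.85)
n,l,st,ce=cv2.connectedComponentsWithStats(m.astype(np.uint8)); i=1+np.argmax(st[1:,4])
q=P[l==i][:,:2].astype(np.float32); R=cv2.minAreaRect(q); print('plate',R,cv2.boxPoints(R))
for u,v in((424,136),(448,234),(273,265)): print(plane(b,u,v,.018))
# knob: top at z~0.136 
m=(abs(P[...,2]-.136)<.006)&(V<80)
n,l,st,ce=cv2.connectedComponentsWithStats(m.astype(np.uint8))
for i in range(1,n):
    if st[i,4]>10: print('dark136',st[i].tolist(),P[l==i].mean(0))
for c,x0,x1,y0,y1,nm in((a,160,380,140,290,'a'),(b,240,480,120,270,'b')):
    cv2.imwrite(f'pics/{nm}1.png',cv2.resize(c['frame'][y0:y1,x0:x1,::-1],None,fx=3.3,fy=3.3,interpolation=2))
E
```

```text
scene red [176, 174, 5, 8, 29] [177.5 177.5] [ 0.5441 -0.2498  0.1379] [ 0.533 -0.256  0.133] [ 0.557 -0.245  0.14 ]
scene red [284, 184, 29, 11, 235] [297.7 188.8] [0.4873 0.0267 0.0395] [ 0.451 -0.012  0.016] [0.498 0.063 0.045]
scene red [281, 247, 6, 9, 37] [283.3 250.6] [0.6889 0.0112 0.0721] [0.664 0.005 0.019] [0.701 0.016 0.074]
scene green [317, 249, 14, 13, 147] [324.1 255.1] [0.6939 0.103  0.0678] [0.649 0.085 0.014] [0.709 0.117 0.071]
scene yellow [181, 174, 50, 6, 193] [208.9 176.9] [ 0.533  -0.1738  0.1318] [ 0.522 -0.244  0.12 ] [ 0.546 -0.13   0.14 ]
top red [338, 152, 5, 11, 26] [339.7 158.8] [0.6886 0.009  0.0752] [0.681 0.002 0.068] [0.71  0.013 0.081]
top red [443, 201, 6, 10, 46] [445.5 205.7] [ 0.5414 -0.2533  0.1398] [ 0.531 -0.261  0.128] [ 0.554 -0.248  0.148]
top red [323, 232, 27, 10, 220] [336.4 236.7] [0.4807 0.0224 0.0429] [ 0.468 -0.011  0.022] [0.495 0.06  0.052]
top green [301, 155, 11, 10, 93] [306.1 159.5] [0.6941 0.101  0.0702] [0.681 0.087 0.017] [0.706 0.115 0.076]
plate ((0.5898736715316772, -0.020217537879943848), (0.294930100440979, 0.498108834028244), 8.751461029052734) [[ 0.40623218  0.20350069]
 [ 0.48201877 -0.28880897]
 [ 0.77351516 -0.24393576]
 [ 0.6977286   0.2483739 ]]
[ 0.76844518 -0.24117357  0.018     ]
[ 0.48226394 -0.28752187  0.018     ]
[0.41041046 0.19943335 0.018     ]
dark136 [260, 158, 6, 5, 11] [0.6751432  0.21191161 0.13693426]
dark136 [341, 172, 9, 9, 65] [ 6.27711788e-01 -4.27625045e-04  1.37507704e-01]
dark136 [417, 202, 10, 4, 23] [ 0.54903354 -0.19212155  0.1385505 ]
dark136 [0, 348, 16, 39, 121] [0.17620709 0.82788676 0.13579714]
```

View pics/a1.png

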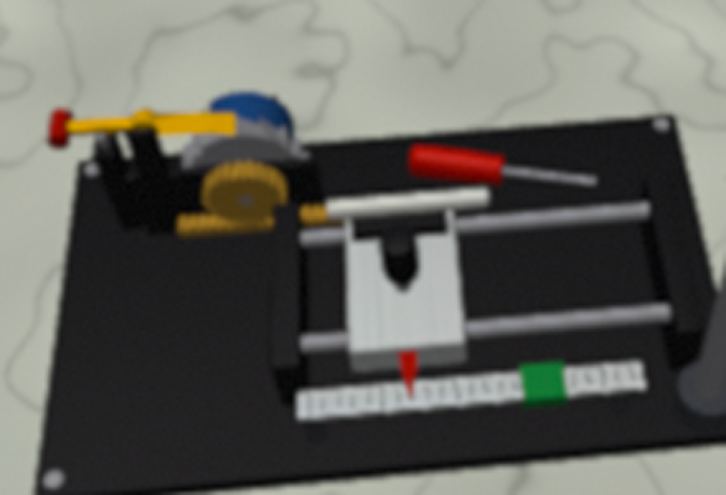

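View pics/b1.png

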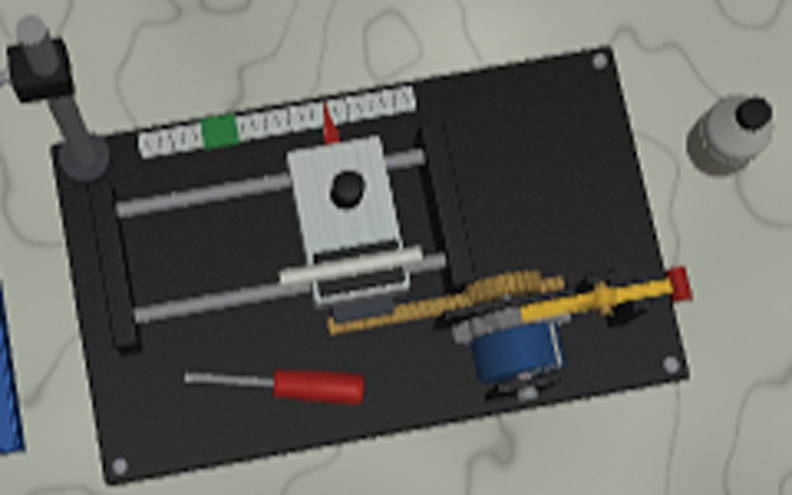

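The two views agree: the jig centre is at (0.590, -0.020) with a yaw of 8.75°. From the jig pose the roll should be at (0.541, -0.254), which matches the measurement. The pointer is about 90 mm short of the zone centre, or 7.6 teeth. I'll square the tool to the jig, shut the gripper and go above the roll.

```bash
cat >> h.py <<'E'
from scipy.spatial.transform import Rotation as Ro
YAW=np.deg2rad(8.75); J=np.array([.5899,-.0202,0]); RJ=Ro.from_euler('z',YAW).as_matrix()
W=lambda *p: J+RJ@np.array(p)      # jig -> world
inj=lambda p: RJ.T@(np.asarray(p)-J)
def go(goal):
    s=r.state(); R=Ro.from_quat(s['ee_rot']).as_matrix()
    D=np.c_[RJ[:,0],-RJ[:,1],-RJ[:,2]]
    print('t',s['time_s'],'jig',inj(s['tool_pos']).round(4),'shift cm (tool now)',(R.T@(goal-s['tool_pos'])*100).round(2),'after turn',(D.T@(goal-s['tool_pos'])*100).round(2),'turn',Ro.from_matrix(R.T@D).as_rotvec().round(4),'F',np.round(s['ft_force'],2))
def ptr():
    c=cam('top'); o={}
    for col in('red','green'):
        for m,st,ce in blobs(c,col):
            p=inj(plane(c,*ce,.072))
            if col=='green' and st[4]>40: o['g']=p[1]
            if col=='red' and .07<p[0]<.16: o['p']=p[1]
    return r.state()['time_s'],o
E
python3 -c "
from h import *
go(W(-.084,-.231,.175)); print(ptr())
a=cam('scene');b=cam('top')
def tri(ua,ub):
    A=[];B=[]
    for c,u in((a,ua),(b,ub)):
        d=c['R'].T@np.array([(u[0]-c['cx'])/c['fx'],(u[1]-c['cy'])/c['fy'],1]); d/=np.linalg.norm(d); o=-c['R'].T@c['t']; Pm=np.eye(3)-np.outer(d,d); A.append(Pm);B.append(Pm@o)
    return np.linalg.solve(sum(A),sum(B))
ra=min(blobs(a,'red'),key=lambda k:k[2][0])[2]; rb=max(blobs(b,'red'),key=lambda k:k[2][0])[2]; p=tri(ra,rb);print('roll',p,inj(p))
"
```

```text
t 0.2 jig [-0.5027 -0.4851  0.2388] shift cm (tool now) [ 44.79 -19.81   6.4 ] after turn [ 41.87 -25.41   6.38] turn [-8.000e-04 -1.000e-04  1.291e-01] F [-0.26  0.24  0.32]
(0.25, {'p': np.float64(0.012802469254971558), 'g': np.float64(0.104040511291462)})
roll [ 0.54188316 -0.2534397   0.13489771] [-0.08293921 -0.22322066  0.13489771]
```

>>> play_rows([
  [0,0,0,0,0,0.129],
  [5,-3,0,0,0,0],
  [5.25,-3.2,0,0,0,0],
  [5.25,-3.2,0,0,0,0],
  [5.25,-3.2,0,0,0,0],
  [5.25,-3.2,0,0,0,0],
  [5.25,-3.2,0,0,0,0],
  [5.25,-3.2,0,0,0,0],
], grip=0, squeeze=40)

```text
time_s: 1.35
tool_pos: [0.4952, -0.2999, 0.2395]
ee_rot: [0.997, 0.076, 0.0, 0.0]
ft_force: [0.8, -1.7, -0.1]
finger_gap: 0.001
gripper_force: 0.0
```

```bash
python3 -c "
from h import *
go(W(-.084,-.231,.160))"
```

```text
t 1.35 jig [-0.1361 -0.262   0.2395] shift cm (tool now) [ 5.21 -3.11  7.95] after turn [ 5.21 -3.1   7.95] turn [ 0.0006 -0.0004  0.0001] F [ 0.84 -1.67 -0.1 ]
```

>>> play_rows([
  [2.7,-1.6,2,0,0,0],
  [2.6,-1.6,2,0,0,0],
  [0,0,2,0,0,0],
  [0,0,1.9,0,0,0],
  [0,0,0,0,0,0],
  [0,0,0,0,0,0],
])

```text
time_s: 2.1
tool_pos: [0.5411, -0.2625, 0.1611]
ee_rot: [0.997, 0.076, 0.0, 0.0]
ft_force: [-0.6, -0.1, -0.1]
finger_gap: 0.002
gripper_force: 0.0
```

```bash
python3 -c "
from h import *
go(W(-.084,-.231,.147))
c=cam('scene');cv2.imwrite('pics/a2.png',cv2.resize(c['frame'][110:260,140:330,::-1],None,fx=4,fy=4,interpolation=2))"
```

```text
t 2.1 jig [-0.0851 -0.2321  0.1611] shift cm (tool now) [ 0.11 -0.11  1.41] after turn [ 0.11 -0.11  1.41] turn [ 0.0007 -0.0005 -0.001 ] F [-0.65 -0.14 -0.05]
```

View pics/a2.png

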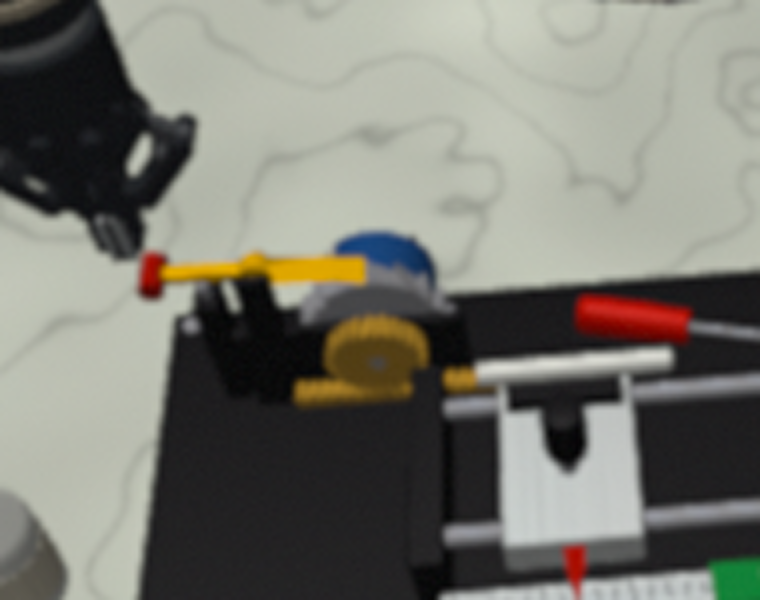

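The closed tips hang over the outer side of the roll: tips at (121,255) and roll at (152,275) in the crop. They sit 9 to 14 mm outward, so I'll shift 5 mm towards +y and ease down.

>>> play_rows([
  [0.1,-0.5,0.3,0,0,0],
  [0,0,0.3,0,0,0],
  [0,0,0.3,0,0,0],
  [0,0,0.1,0,0,0],
  [0,0,0.1,0,0,0],
  [0,0,0,0,0,0],
  [0,0,0,0,0,0],
])

```text
time_s: 3.02
tool_pos: [0.5416, -0.2567, 0.1494]
ee_rot: [0.997, 0.076, 0.0, 0.0]
ft_force: [1.1, -1.1, 0.6]
finger_gap: 0.0
gripper_force: 0.0
```

>>> play_rows([
  [0,0,0.1,0,0,0],
  [0,0,0.1,0,0,0],
  [0,0,0,0,0,0],
  [0,0,0,0,0,0],
])

```text
time_s: 3.52
tool_pos: [0.5416, -0.2567, 0.1475]
ee_rot: [0.997, 0.076, 0.0, 0.0]
ft_force: [-0.1, 0.6, 1.0]
finger_gap: -0.0
gripper_force: 1.0
```

>>> play_rows([
  [0,0,0.1,0,0,0],
  [0,0,0,0,0,0],
  [0,0,0,0,0,0],
])

```text
time_s: 3.9
tool_pos: [0.5417, -0.2568, 0.1468]
ee_rot: [0.997, 0.076, 0.0, 0.0]
ft_force: [-1.0, 0.3, 5.5]
finger_gap: -0.003
gripper_force: 2.7
```

>>> play_rows([
  [0,0,0.1,0,0,0],
  [0,0,0,0,0,0],
  [0,0,0,0,0,0],
])

```text
time_s: 4.28
tool_pos: [0.5417, -0.2569, 0.1459]
ee_rot: [0.997, 0.076, 0.0, 0.0]
ft_force: [-1.5, 0.7, 7.1]
finger_gap: 0.003
gripper_force: 2.9
```

>>> play_rows([
  [0,0,0.1,0,0,0],
  [0,0,0,0,0,0],
  [0,0,0,0,0,0],
])

```text
time_s: 4.65
tool_pos: [0.5417, -0.257, 0.145]
ee_rot: [0.997, 0.076, 0.0, 0.001]
ft_force: [-2.3, 0.0, 5.4]
finger_gap: 0.006
gripper_force: 3.0
```

>>> play_rows([
  [0,0,0.1,0,0,0],
  [0,0,0,0,0,0],
  [0,0,0.1,0,0,0],
  [0,0,0,0,0,0],
  [0,0,0.1,0,0,0],
  [0,0,0,0,0,0],
])

```text
time_s: 5.4
tool_pos: [0.5418, -0.2572, 0.142]
ee_rot: [0.997, 0.076, 0.0, 0.001]
ft_force: [-1.2, -1.8, 5.4]
finger_gap: 0.002
gripper_force: 2.8
```

>>> play_rows([
  [0,0,0.1,0,0,0],
  [0,0,0,0,0,0],
  [0,0,0.1,0,0,0],
  [0,0,0,0,0,0],
  [0,0,0,0,0,0],
])

```text
time_s: 6.02
tool_pos: [0.5417, -0.257, 0.1395]
ee_rot: [0.997, 0.076, 0.0, 0.0]
ft_force: [-0.5, -2.9, 3.5]
finger_gap: 0.002
gripper_force: 1.8
```

```bash
python3 -c "
from h import *
print(ptr());go(W(-.084,-.224,.1385))"
```

```text
(6.075, {'p': np.float64(0.017462789605764584), 'g': np.float64(0.104040511291462)})
t 6.075 jig [-0.0836 -0.2266  0.1395] shift cm (tool now) [-0.04 -0.26  0.1 ] after turn [-0.04 -0.26  0.1 ] turn [ 0.0006 -0.0003 -0.    ] F [ 0.66 -2.74  3.23]
```

>>> play_rows([
  [0,0,0.09,0,0,0],
  [0,0,0,0,0,0],
  [0,0,0,0,0,0],
  [0,0,0,0,0,0],
])

```text
time_s: 6.58
tool_pos: [0.5417, -0.2567, 0.1385]
ee_rot: [0.997, 0.076, 0.0, 0.0]
ft_force: [1.1, -2.0, 3.4]
finger_gap: 0.0
gripper_force: 1.8
```

```bash
python3 -c "
from h import *
print(ptr());go(W(-.084,-.224,.1385))"
```

```text
(6.625, {'p': np.float64(0.025818677449508404), 'g': np.float64(0.104040511291462)})
t 6.625 jig [-0.0837 -0.2263  0.1384] shift cm (tool now) [-0.03 -0.23 -0.01] after turn [-0.03 -0.23 -0.01] turn [ 0.0002 -0.0001  0.0001] F [-0.06 -3.53  3.4 ]
```

>>> play_rows([
  [0,0,0,0,0,0],
  [0,0,0,0,0,0],
  [0,0,0,0,0,0],
  [0,0,0,0,0,0],
  [0,0,0,0,0,0],
  [0,0,0,0,0,0],
  [0,0,0,0,0,0],
  [0,0,0,0,0,0],
])

```text
time_s: 7.62
tool_pos: [0.5416, -0.2566, 0.1384]
ee_rot: [0.997, 0.076, 0.0, 0.0]
ft_force: [1.8, -2.3, 3.4]
finger_gap: -0.001
gripper_force: 1.8
```

>>> play_rows([
  [0,0,0,0,0,0],
  [0,0,0,0,0,0],
  [0,0,0,0,0,0],
  [0,0,0,0,0,0],
  [0,0,0,0,0,0],
  [0,0,0,0,0,0],
  [0,0,0,0,0,0],
  [0,0,0,0,0,0],
])

```text
time_s: 8.62
tool_pos: [0.5415, -0.2566, 0.1384]
ee_rot: [0.997, 0.076, -0.0, 0.0]
ft_force: [2.4, -1.4, 3.2]
finger_gap: 0.002
gripper_force: 1.8
```

```bash
python3 -c "
from h import *
print(ptr());go(W(-.084,-.224,.1385))"
```

```text
(8.675, {'p': np.float64(0.05661610332621143), 'g': np.float64(0.104040511291462)})
t 8.675 jig [-0.0837 -0.2263  0.1384] shift cm (tool now) [-0.03 -0.23 -0.01] after turn [-0.03 -0.23 -0.01] turn [0.0001 0.     0.0001] F [ 1.23 -2.48  2.74]
```

>>> play_rows([
  [0,0,0.03,0,0,0],
  [0,0,0,0,0,0],
  [0,0,0,0,0,0],
  [0,0,0,0,0,0],
  [0,0,0,0,0,0],
  [0,0,0,0,0,0],
  [0,0,0,0,0,0],
  [0,0,0,0,0,0],
])

```text
time_s: 9.68
tool_pos: [0.5416, -0.2566, 0.1381]
ee_rot: [0.997, 0.076, 0.0, 0.0]
ft_force: [1.8, -2.6, 3.5]
finger_gap: -0.006
gripper_force: 1.8
```

>>> play_rows([
  [0,0,0,0,0,0],
  [0,0,0,0,0,0],
  [0,0,0,0,0,0],
  [0,0,0,0,0,0],
  [0,0,0,0,0,0],
  [0,0,0,0,0,0],
  [0,0,0,0,0,0],
])

```text
time_s: 10.55
tool_pos: [0.5416, -0.2566, 0.1381]
ee_rot: [0.997, 0.076, 0.0, 0.0]
ft_force: [1.9, -1.7, 3.6]
finger_gap: -0.002
gripper_force: 1.8
```

```bash
python3 -c "
from h import *
print(ptr())"
```

```text
(10.6, {'p': np.float64(0.0843924556054071), 'g': np.float64(0.104040511291462)})
```

>>> play_rows([
  [0,0,0,0,0,0],
  [0,0,0,0,0,0],
  [0,0,0,0,0,0],
  [0,0,0,0,0,0],
  [0,0,0,0,0,0],
  [0,0,-2.5,0,0,0],
  [0,0,-2.5,0,0,0],
  [0,0,0,0,0,0],
])

```text
time_s: 11.6
tool_pos: [0.5419, -0.2567, 0.1893]
ee_rot: [0.997, 0.076, 0.001, 0.0]
ft_force: [0.1, 0.2, 0.1]
finger_gap: -0.002
gripper_force: 0.0
```

>>> play_rows([
  [0,0,0,0,0,0],
  [0,0,0,0,0,0],
  [0,0,0,0,0,0],
  [0,0,0,0,0,0],
  [0,0,0,0,0,0],
  [0,0,0,0,0,0],
  [0,0,0,0,0,0],
])

```text
time_s: 12.48
tool_pos: [0.5416, -0.2566, 0.1881]
ee_rot: [0.997, 0.076, 0.0, 0.0]
ft_force: [-1.0, 0.4, 0.4]
finger_gap: 0.0
gripper_force: 0.0
```

```bash
python3 -c "
from h import *
print(ptr());print(ptr())
b=cam('top');P=cloud(b);V=b['frame'].max(-1)
m=(abs(P[...,2]-.136)<.006)&(V<80)
n,l,st,ce=cv2.connectedComponentsWithStats(m.astype(np.uint8))
for i in range(1,n):
    if st[i,4]>10: print('dark136',st[i].tolist(),inj(P[l==i].mean(0)))
a=cam('scene')
cv2.imwrite('pics/a3.png',cv2.resize(a['frame'][130:280,160:400,::-1],None,fx=3.3,fy=3.3,interpolation=2))
go(W(.04,.06,.19))"
```

```text
(12.525, {'p': np.float64(0.09577218161767838), 'g': np.float64(0.10896347268283374)})
(12.575, {'p': np.float64(0.09577218161767838), 'g': np.float64(0.10900532037150912)})
dark136 [310, 177, 9, 9, 64] [0.04057803 0.0958247  0.13649557]
dark136 [417, 203, 5, 3, 11] [-0.06663596 -0.1569687   0.13886651]
dark136 [0, 347, 16, 47, 129] [-0.28454308  0.90258599  0.13610834]
t 12.675 jig [-0.0837 -0.2263  0.1881] shift cm (tool now) [ 12.38 -28.63  -0.19] after turn [ 12.37 -28.63  -0.19] turn [ 0.0001 -0.      0.0001] F [-0.33  0.08  0.79]
```

View pics/a3.png

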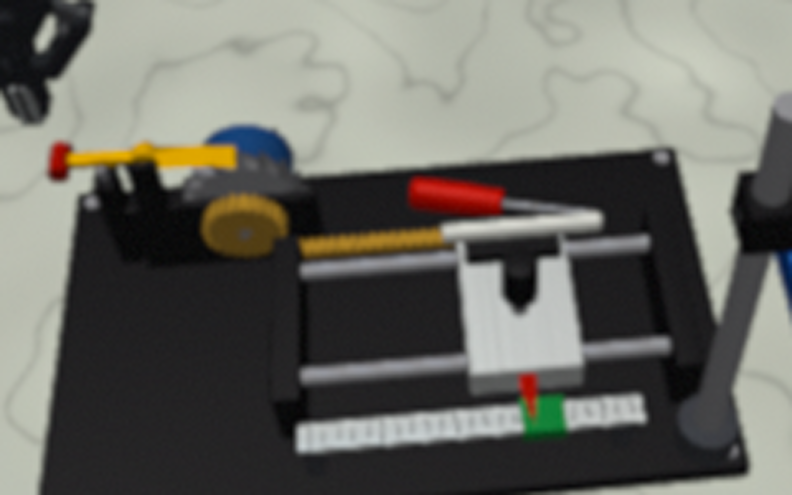

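The carriage is locked with the pointer on the left part of the green clip, at (530,400) in the crop, 8 mm short of its centre. The pawl is down and free. The knob is at jig (0.041, 0.096), so I'll move to its -y side.

>>> play_rows([
  [2.1,-4.7,0,0,0,0],
  [2.1,-4.7,0,0,0,0],
  [2.1,-4.7,0,0,0,0],
  [2.1,-4.7,0,0,0,0],
  [2,-4.7,0,0,0,0],
  [2,-4.6,0,0,0,0],
  [0,0,0,0,0,0],
  [0,0,0,0,0,0],
])

```text
time_s: 13.68
tool_pos: [0.6213, 0.0398, 0.188]
ee_rot: [0.997, 0.077, -0.0, 0.0]
ft_force: [0.9, 0.6, 0.5]
finger_gap: 0.002
gripper_force: 0.0
```

```bash
python3 -c "
from h import *
go(W(.0405,.055,.118))"
```

```text
t 13.675 jig [0.0401 0.0546 0.188 ] shift cm (tool now) [ 0.04 -0.05  7.  ] after turn [ 0.04 -0.04  7.  ] turn [0.0004 0.0003 0.0005] F [0.9  0.62 0.5 ]
```

>>> play_rows([
  [0,0,2,0,0,0],
  [0,0,2,0,0,0],
  [0,0,2,0,0,0],
  [0,0,1,0,0,0],
  [0,-0.3,0,0,0,0],
  [0,-0.3,0,0,0,0],
  [0,-0.3,0,0,0,0],
  [0,0,0,0,0,0],
])

```text
time_s: 14.68
tool_pos: [0.6203, 0.0492, 0.1187]
ee_rot: [0.997, 0.077, 0.0, 0.0]
ft_force: [-1.3, -0.5, 0.2]
finger_gap: -0.002
gripper_force: 0.0
```

```bash
python3 -c "
from h import *
go(W(.0405,.0683,.118))
a=cam('scene')
cv2.imwrite('pics/a4.png',cv2.resize(a['frame'][130:280,220:400,::-1],None,fx=4,fy=4,interpolation=2))
"
```

```text
t 14.675 jig [0.0406 0.064  0.1187] shift cm (tool now) [-0.01 -0.43  0.07] after turn [-0.01 -0.43  0.07] turn [ 0.0003 -0.0009  0.0006] F [-1.28 -0.46  0.19]
```

View pics/a4.png

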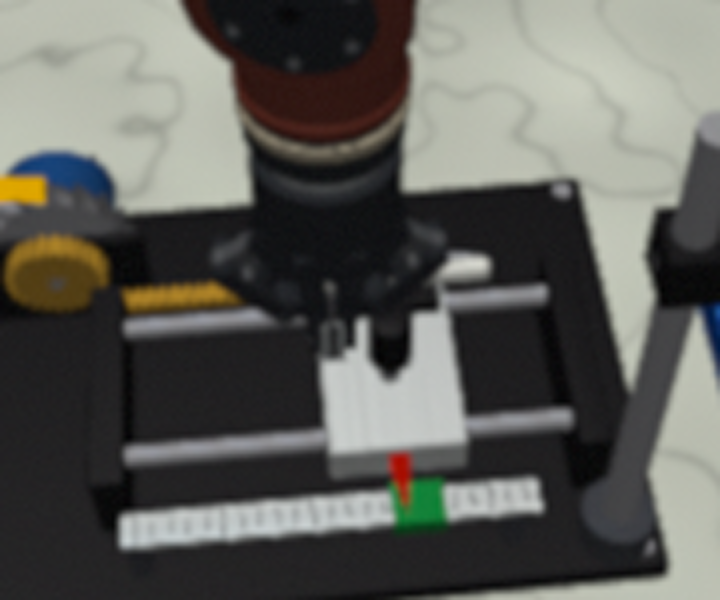

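The closed fingers are beside the knob: right edge at (358,340), knob edge at (368,340), so about 4–5 mm apart. I'll ease in.

>>> play_rows([
  [0,-0.1,0,0,0,0],
  [0,-0.1,0,0,0,0],
  [0,-0.1,0,0,0,0],
  [0,0,0,0,0,0],
  [0,0,0,0,0,0],
])

```text
time_s: 15.35
tool_pos: [0.6195, 0.0518, 0.1181]
ee_rot: [0.997, 0.076, 0.0, 0.0]
ft_force: [-0.0, -0.4, -0.1]
finger_gap: 0.003
gripper_force: 0.0
```

>>> play_rows([
  [0,-0.05,0,0,0,0],
  [0,0,0,0,0,0],
  [0,0,0,0,0,0],
])

```text
time_s: 15.72
tool_pos: [0.6194, 0.0523, 0.1181]
ee_rot: [0.997, 0.076, -0.0, 0.0]
ft_force: [0.9, 0.1, -0.0]
finger_gap: -0.004
gripper_force: 0.0
```

>>> play_rows([
  [0,-0.05,0,0,0,0],
  [0,0,0,0,0,0],
  [0,0,0,0,0,0],
])

```text
time_s: 16.1
tool_pos: [0.6194, 0.0529, 0.1181]
ee_rot: [0.997, 0.076, 0.0, 0.0]
ft_force: [0.0, 0.4, 0.2]
finger_gap: 0.0
gripper_force: 0.0
```

>>> play_rows([
  [0,-0.05,0,0,0,0],
  [0,0,0,0,0,0],
  [0,0,0,0,0,0],
])

```text
time_s: 16.48
tool_pos: [0.6193, 0.0533, 0.1181]
ee_rot: [0.997, 0.076, 0.0, 0.0]
ft_force: [1.0, 0.2, 0.2]
finger_gap: -0.002
gripper_force: 0.0
```

>>> play_rows([
  [0,-0.05,0,0,0,0],
  [0,0,0,0,0,0],
  [0,0,0,0,0,0],
])

```text
time_s: 16.85
tool_pos: [0.6192, 0.0538, 0.118]
ee_rot: [0.997, 0.076, -0.0, 0.0]
ft_force: [-0.1, 0.8, -0.3]
finger_gap: -0.001
gripper_force: 0.0
```

>>> play_rows([
  [0,-0.05,0,0,0,0],
  [0,0,0,0,0,0],
  [0,0,0,0,0,0],
])

```text
time_s: 17.23
tool_pos: [0.6191, 0.0543, 0.1181]
ee_rot: [0.997, 0.076, -0.0, 0.0]
ft_force: [1.3, 0.0, 0.2]
finger_gap: -0.001
gripper_force: 0.0
```

>>> play_rows([
  [0,-0.05,0,0,0,0],
  [0,0,0,0,0,0],
  [0,0,0,0,0,0],
])

```text
time_s: 17.6
tool_pos: [0.6191, 0.0548, 0.1181]
ee_rot: [0.997, 0.076, 0.0, 0.0]
ft_force: [-0.0, -0.8, 0.1]
finger_gap: -0.003
gripper_force: 0.0
```

>>> play_rows([
  [0,-0.05,0,0,0,0],
  [0,0,0,0,0,0],
  [0,0,0,0,0,0],
])

```text
time_s: 17.98
tool_pos: [0.619, 0.0551, 0.1181]
ee_rot: [0.997, 0.076, 0.0, 0.0]
ft_force: [0.4, -1.4, -0.7]
finger_gap: -0.002
gripper_force: 1.0
```

>>> play_rows([
  [0,-0.05,0,0,0,0],
  [0,0,0,0,0,0],
  [0,0,0,0,0,0],
])

```text
time_s: 18.35
tool_pos: [0.619, 0.0553, 0.1181]
ee_rot: [0.997, 0.076, 0.0, 0.001]
ft_force: [0.3, -4.5, -0.1]
finger_gap: -0.001
gripper_force: 2.6
```

>>> play_rows([
  [0,-0.05,0,0,0,0],
  [0,0,0,0,0,0],
  [0,0,0,0,0,0],
])

```text
time_s: 18.73
tool_pos: [0.619, 0.0554, 0.1181]
ee_rot: [0.997, 0.076, 0.0, 0.001]
ft_force: [0.5, -7.6, 0.0]
finger_gap: -0.004
gripper_force: 3.5
```

>>> play_rows([
  [0,-0.03,0,0,0,0],
  [0,0,0,0,0,0],
  [0,0,0,0,0,0],
])

```text
time_s: 19.1
tool_pos: [0.619, 0.0554, 0.1181]
ee_rot: [0.997, 0.076, 0.0, 0.001]
ft_force: [0.5, -8.3, 0.3]
finger_gap: -0.004
gripper_force: 4.1
```

>>> play_rows([
  [0,-0.03,0,0,0,0],
  [0,0,0,0,0,0],
  [0,0,0,0,0,0],
  [0,0,0,0,0,0],
])

```text
time_s: 19.6
tool_pos: [0.619, 0.0555, 0.1181]
ee_rot: [0.997, 0.076, 0.0, 0.001]
ft_force: [0.4, -8.7, -1.2]
finger_gap: -0.006
gripper_force: 4.7
```

>>> play_rows([
  [0,0,0,0,0,0],
  [0,0,0,0,0,0],
  [0,0,0,0,0,0],
  [0,0,0,0,0,0],
  [0,0,0,0,0,0],
])

```text
time_s: 20.23
tool_pos: [0.619, 0.0554, 0.1181]
ee_rot: [0.997, 0.076, 0.0, 0.001]
ft_force: [0.2, -8.3, -0.9]
finger_gap: -0.003
gripper_force: 4.7
```

```bash
python3 -c "
from h import *
for i in range(4): print(ptr(),np.round(r.state()['ft_force'],1))"
```

```text
(20.275, {}) [ 0.5 -9.1 -1.2]
(20.325, {}) [ 0.  -9.5 -1.4]
(20.375, {}) [ 1.2 -9.2 -0.3]
(20.425, {}) [ 0.9 -9.6 -1.6]
```

The lock held about 9 N for more than a second. Now I'll back off and lift away.

>>> play_rows([
  [0,0.3,0,0,0,0],
  [0,1,0,0,0,0],
  [0,0.7,-2,0,0,0],
  [0,0,-4,0,0,0],
  [0,0,-4,0,0,0],
  [-4,2,-2,0,0,0],
  [-4,4,0,0,0,0],
  [-4,4,0,0,0,0],
])

```text
time_s: 21.42
tool_pos: [0.5178, -0.0812, 0.2401]
ee_rot: [0.997, 0.077, 0.001, 0.001]
ft_force: [0.6, -1.5, -0.3]
finger_gap: 0.004
gripper_force: 0.0
```

>>> play_rows([
  [0,0,0,0,0,0],
  [0,0,0,0,0,0],
  [0,0,0,0,0,0],
  [0,0,0,0,0,0],
])

```text
time_s: 21.92
tool_pos: [0.5188, -0.0792, 0.2381]
ee_rot: [0.997, 0.077, -0.0, -0.0]
ft_force: [-0.3, 0.2, -0.6]
finger_gap: -0.001
gripper_force: 0.0
```

```bash
python3 -c "
from h import *
print(ptr(),r.state()['tool_pos'],np.round(r.state()['ft_force'],1))
c=cam('scene')
for m,st,ce in blobs(c,'red'): print(st.tolist(),np.median(cloud(c)[m],0).round(4))
"
```

```text
(21.975, {'p': np.float64(0.09577218161767838), 'g': np.float64(0.10896347268283374)}) [ 0.51872261 -0.07926576  0.23802883] [-0.3  1.   0.6]
[176, 174, 5, 8, 29] [ 0.5458 -0.2502  0.1372]
[284, 184, 29, 11, 246] [0.4874 0.0259 0.0393]
[318, 244, 5, 9, 33] [0.6758 0.093  0.0721]
```

The pointer hasn't moved (0.0958), the roll is back at its rest position, and the screwdriver hasn't moved.

```bash
python3 -c "
from plant import r
print(r.hand_in())"
```

```text
the job is handed in; nothing more can be done
None
```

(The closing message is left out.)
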